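# Fetch the sample tube from under the riser with the reacher

## Robot

A 7-joint arm with a two-finger parallel gripper is mounted at the origin on the work surface. World frame = base frame: x ahead of the robot, y to its left, z up, the work surface at z = 0. Lengths are in mm, angles in rad, forces in N, time in s.
With the tool pointing down it reaches from about 400 to 875 mm from the base axis. Payload 4.4 kg.
Tool frame: the origin (TCP) lies at the very end of the fingers, on their centre line; the grasp point (between the pads) lies 19 mm behind it; z points along the fingers, y is the direction in which the jaws open and shut (so a half turn about z gives the same grasp; the last joint's range is limited). The gripper opens to 85 mm and grips with 20 to 120 N. Pads are 22 mm wide; open, the fingers measure 114 mm over their backs; the gripper's body (76 mm by 85 mm) begins 54 mm behind the grasp point. The pads swing forward as they close: fully open they stand 13 mm farther back than shut.
Start: joints at [1.281, 0.628, 0.038, 1.517, -0.027, 0.996, -0.02], TCP at [144.286, -633.798, 231.313] pointing down, gripper open.
Joint ranges: [-3.06, 3.06], [-0.37, 2.12], [-1.25, 1.32], [0.18, 2.47], [-1.1, 4.24], [0.23, 1.98], [-2.94, 2.94]. Speed limits (rad/s): [2.57, 2.57, 3.14, 3.14, 3.14, 3.14, 3.14].

## Interface

Orientations are given as [roll, pitch, yaw] about the fixed x, y, z axes, in that order (R = Rz(yaw) Ry(pitch) Rx(roll)).
In Python, from cell import ctrl, eyes gives the robot as it stands.
- The arm moves only by the tool move_arm, never from a script. Its argument "increments" is a list of rows, each a list of 6 numbers: the shift along the tool's x, y, z in cm, then the turn, a rotation vector about the tool's x, y, z in degrees. In form: [[x, y, z, wx, wy, wz], ...]. A call has 1 to 20 rows; each row is the pose to reach, as a shift and turn from the pose commanded when the call began, along the tool's axes at that moment; what a row does not reach only later rows make up. A row lasts 1/10 s, in which the tool goes at most 50 mm and 8.59 degrees, less where a joint would pass 70% of its speed; a pose out of reach is approached as far as the arm can. A call with a gripper value outside its range is refused whole. "grip" is the opening, from -1 (shut) to 1 (fully open), set as the call begins (left out, the last holds). The fingers move at their own pace and stop on an object; the grip force is fixed at half the most. Time passes only in rows, so rows that repeat a pose let the fingers close. It gives the time, the measured TCP pose, the force and the opening at its end, in the units of the state.
- ctrl.read_state(): the state, without advancing time (a new reading comes with each control period).
- eyes.get_image(name): name is "scene" or "top" or "wrist"; returns the picture (400x640x3 uint8, red, green, blue); there is no depth.
- eyes.calibration(name): a dict with "fx", "fy", "cx", "cy" (pixels), "pose" (4x4, takes a point from camera to world coordinates); the wrist camera has in their place "tool_from_camera" (4x4, takes a point from camera to tool coordinates, whose origin is the TCP and whose axes are the flange's). Camera axes: x right, y up, looking along -z (the intrinsics and any distortion apply to the point x, -y, -z); pixel columns grow to the right and rows downward; lengths in mm; the calibration is good to about 2 mm. A picture is of the moment at which its call begins: read the wrist's pose just before it. calibration takes no time and is no camera call.
- ctrl.finish_job(): hands the job in, once; it reports no verdict.
The state is a dict: "clock": time; "qpos": joint angles; "qd": joint speeds; "tau": joint torques, N m; "eef_pos": TCP position; "tool_rot": TCP orientation; "force": force on the tool from outside, world axes, zero at the start; "torque": the same for the moment, N m; "width": finger opening in mm.
Only numpy, scipy, OpenCV 4.12 (cv2) and the standard library are available. Lean on these libraries where they do the work, as an engineer would, in place of code of your own. Each camera call takes 0.05 s, during which the arm holds its last target. There are 200 camera calls.

## Task

A red-capped glass tube has ended up under the low clear riser. Take the reacher by its grip, squeeze its trigger to close the jaws on the tube under there, just firmly enough to hold since the thin glass tube must not be squeezed hard, draw it out and carry it to the white tray. Set it down gently so that it lies wholly inside the tray, lay the reacher back flat on the open bench, and leave the riser and everything else as they are; never touch the tube with the robot itself.

Things in the scene. Friction and masses are not known exactly. Their poses are not given: they have to be found in the camera images.
- reacher: Hand reacher, 0.25 kg, balanced at its grip, lying flat on a blue sole (x -115 to +50, y +/-20, 8 mm thick). Origin: underside, middle of the grip; x runs along it to the jaws, y to the orange trigger, z up. Steel end weight at x -115 to -85, up to z 40 mm. Shaft at z 9 to 21; blue cross head at x 184 to 196, y -44 to +40, z 9 to 23 mm, with a brass slide on it up to z 30 mm.
- reacher_grip (a point): middle of the reacher's grip, 32 mm above its origin. Fixed blue plate (70 mm long, z 8 to 50 mm, outer face y -26 mm) and opposite it the orange trigger plate (50 mm long, z 12 to 50 mm, outer face y +26 mm): 52 mm wide over both. Take it from above, a finger on each outer face; the axes are the reacher's.
- reacher_trigger: the orange trigger plate (origin at its centre). It slides 22 mm towards the fixed plate (grip 52 down to 30 mm wide) against a spring of 8 N at first and 9.3 N at the end. Held 1 to 4 mm in, the reacher is carried with its jaws open.
- reacher_jaw: the moving steel jaw, 6 mm thick, at reacher x 197 to 257, z 8 to 24 mm (origin on its inner face at the cross head). Inner face at reacher y +22 mm with the trigger free; it moves towards -y by 1.5 mm per mm of trigger travel, so each newton at the jaws adds 1.5 N at the trigger.
- reacher_mouth (a point): the point between the open jaws, at reacher x 225, y 3, z 16 mm: bring the tube's cap here before squeezing. The other jaw, same size, sits on a stiff slide left at an unknown setting: its inner face is anywhere from reacher y -27 to -14 mm, so the squeeze at which the tube is met must be felt. It is sprung, yielding 1 mm per 2 N.
- tube: the glass tube to fetch, 110 mm long, 20 mm thick, about 25 g, lying along its x axis with the red cap at -x; origin under its middle. Squared cap at x -55 to -31 mm, 20 mm wide and high, sides flat. It lies under the riser, cap towards the mouth. It cracks if either jaw presses it with more than 6 N; 3 to 4 N holds it well.
- tube_cap (a point): centre of the tube's red cap, 10 mm above the tube's underside and 60 to 110 mm in from the riser's front edge
- tube_tail (a point): middle of the tube's far (uncapped) end, 10 mm above its underside
- riser: low clear plastic shelf on four blue legs, fixed: plate 240 mm (x) by 260 mm (y), 8 mm thick, its underside 64 mm above the bench; legs 16 mm square centred at x +/-112, y +/-122 mm. Open mouth at its -x edge (x -120 mm). A white mixer stands on its +x third; a bar closes the upper part of the +x side. Origin on the bench under its centre.
- tray: white tray, fixed, 200 mm (x) by 120 mm (y), walls 4 mm thick and 12 mm high, inner floor 4 mm above the bench. Origin on the bench under its centre.
- vial: amber glass vial, 24 mm across and 40 mm tall, standing under the riser in its far corner; a bystander, leave alone (origin under its middle)
- spare1: another red-capped tube of the same make, lying on the open bench; not the one to fetch; a bystander, leave alone (origin under its middle)
- spare2: another red-capped tube of the same make, lying on the open bench; not the one to fetch; a bystander, leave alone (origin under its middle)
- beaker: glass beaker, 60 mm across and 80 mm tall; a bystander, leave alone (origin under its middle)
- reagent: amber reagent bottle, 60 mm across and 130 mm tall; a bystander, leave alone (origin under its middle)
- mortar: white ceramic bowl, 90 mm across and 50 mm tall; a bystander, leave alone (origin under its middle)
Things that resemble listed ones, but are neither listed nor needed, are in the scene too. Of the things that look like the tray, the smaller one is meant.

How it is judged (in metres and radians):
On the way, in this order (a step that is already met when the one before it is completed fails the run):
1. the reacher's jaws hold the tube from both sides while its cap is still under the riser, the robot's fingers on the grip (contact force between reacher_jaw and tube above 0.7 N and contact force between reacher and tube above 1.19 N and x of tube_cap in the frame of riser above -0.12 m and contact force between the fingers and reacher above 3 N), for 0.3 s.
2. the tube, held between both jaws, is drawn wholly out of the gap and lifted clear of the bench (contact force between reacher_jaw and tube above 0.5 N and contact force between reacher and tube above 0.85 N and x of each of tube_tail, tube_cap in the frame of riser below -0.12 m and height (world z) of tube_cap above 0.02 m), for 0.2 s.
At the end, for the whole second after the job is handed in: The tube lies inside the tray (centres of cap and far end within its walls, under 24 mm above the bench), at rest and let go by the jaws; the reacher lies flat on its sole on the bench (under 6 mm up, tilt under 0.06 rad), at rest, touching neither tube nor tray (x of tube_cap in the frame of tray between -0.097 and 0.097 m and y of tube_cap in the frame of tray between -0.057 and 0.057 m and height (world z) of each of tube_cap, tube_tail below 0.024 m and x of tube_tail in the frame of tray between -0.097 and 0.097 m and y of tube_tail in the frame of tray between -0.057 and 0.057 m and linear speed of each of tube, reacher below 0.02 m/s and contact force between reacher and tube below 0.05 N and contact force between reacher and tray below 0.05 N and height (world z) of reacher below 0.006 m and angle between reacher's own z axis and vertical below 0.06 rad).
It fails at once if a jaw presses the tube with more than 6 N (both jaws together 12 N) (contact force between reacher_jaw and tube above 6 N or contact force between reacher and tube above 12 N).
It fails at once if the robot itself touches the tube (contact force between any of the fingers, the arm and tube above 0.3 N).
It fails at once if the tube is dropped or flung (out of the jaws and faster than 0.7 m/s) (contact force between reacher_jaw and tube below 0.1 N and linear speed of tube above 0.7 m/s).
It fails at once if the riser is pushed with more than 10 N (contact force between any of reacher, the arm, the fingers and riser above 10 N).
It fails at once if a bystander is moved by more than 30 mm (distance of any of vial, spare1, spare2, beaker, reagent, mortar from where it was at the start of the episode above 0.03 m).
It also fails if it takes over 62 s, if anything falls off the work surface, if the arm or the gripper's body presses on something with over 40 N, if the wrist force passes 120 N, or if a joint passes its speed limit or range.

## Working session

There is one attempt and no reset: what is moved stays moved. The work goes in short steps, Python scripts to look and compute and a tool call to move; the robot and the scene stay as the last step left them, time stands still between calls to the robot, and variables do not carry over. Pictures are saved under pics/ and viewed, about 8 in all and at most 12, crops included, and the job is handed in when it is done.

Besides the shell and the picture viewer there is one more tool, called after "Request:" as name(argument=value, ...) on one line, values as JSON. move_arm: Moves the arm, as the interface text tells. Its arguments: {"type":"object","properties":{"increments":{"type":"array","items":{"type":"array","items":{"type":"number"}}},"grip":{"type":"number"}},"required":["increments"]}

```bash
mkdir -p pics; ls; python3 - <<'E'
from cell import ctrl, eyes
import cv2
s=ctrl.read_state();print({k:s[k] for k in('clock','eef_pos','tool_rot','force','width')})
for n in('scene','top'):
    cv2.imwrite(f'pics/{n}0.png',eyes.get_image(n)[:,:,::-1]); c=eyes.calibration(n); print(n,c)
print(eyes.calibration('wrist'))
E
```

```text
pics
{'clock': 0.0, 'eef_pos': array([ 144.12517436, -633.15965961,  230.37875008]), 'tool_rot': array([-3.13963866e+00,  3.67042652e-05,  2.23802075e-01]), 'force': array([-0.15690596,  0.50962142, -0.40962644]), 'width': 85.10339914237952}
scene {'fx': 428.25399099524776, 'fy': 428.25399099524776, 'cx': 312.71682237427547, 'cy': 196.13836953491514, 'pose': array([[-7.71075349e-01, -4.38309633e-01,  4.61873870e-01,
         1.12414663e+03],
       [ 6.36733500e-01, -5.34917173e-01,  5.55368408e-01,
         8.06190930e+02],
       [ 3.64094223e-03,  7.22321455e-01,  6.91547872e-01,
         9.67936138e+02],
       [ 0.00000000e+00,  0.00000000e+00,  0.00000000e+00,
         1.00000000e+00]])}
top {'fx': 518.806883025442, 'fy': 518.806883025442, 'cx': 314.0206071571109, 'cy': 198.09977776768994, 'pose': array([[ 2.19206212e-02,  9.81871397e-01, -1.88276517e-01,
         2.13335660e+02],
       [-9.99744497e-01,  2.25671283e-02,  1.29064078e-03,
         6.69546896e+01],
       [ 5.51610357e-03,  1.88200120e-01,  9.82115211e-01,
         1.49780557e+03],
       [ 0.00000000e+00,  0.00000000e+00,  0.00000000e+00,
         1.00000000e+00]])}
{'fx': 330.7102158078939, 'fy': 330.7102158078939, 'cx': 316.8628770078781, 'cy': 199.67230477662963, 'tool_from_camera': array([[-9.21573545e-04,  9.65134597e-01,  2.61752480e-01,
         6.73001778e+01],
       [ 9.99999403e-01,  1.04290583e-03, -3.24625392e-04,
         4.12080875e-01],
       [-5.86290384e-04,  2.61752025e-01, -9.65134982e-01,
        -1.42435187e+02],
       [ 0.00000000e+00,  0.00000000e+00,  0.00000000e+00,
         1.00000000e+00]])}
```

View pics/top0.png

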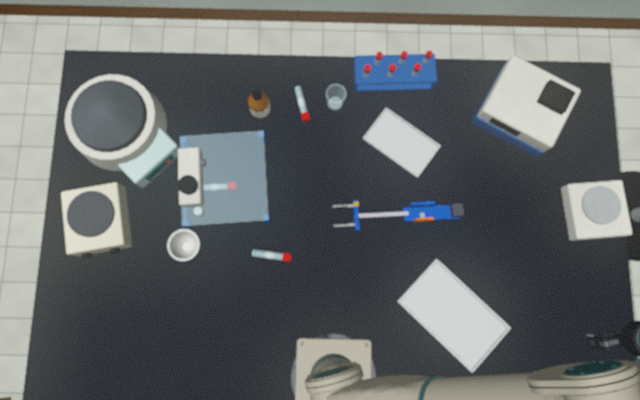

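View pics/scene0.png

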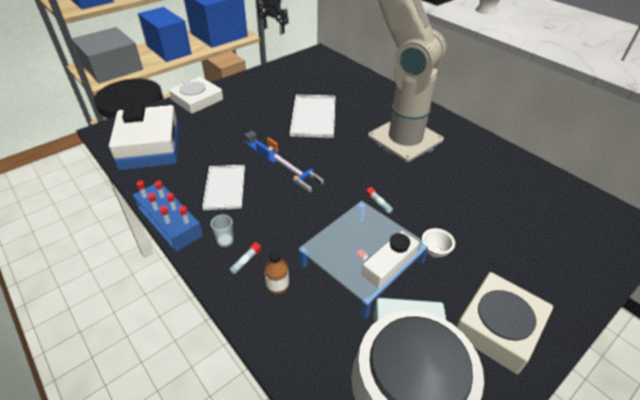

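The top view shows the reacher at about (345-460, 212), the riser at (180-268, 132-225) and the tube under it with its cap at (232,185). The smaller tray is at (402,142). I'll enlarge this region.

```bash
cat > h.py <<'E'
from cell import ctrl, eyes
import numpy as np, cv2
from scipy.spatial.transform import Rotation as Ro
def tool():
    s=ctrl.read_state(); T=np.eye(4); T[:3,:3]=Ro.from_euler('xyz',s['tool_rot']).as_matrix(); T[:3,3]=s['eef_pos']; return T
def cam(n):
    c=eyes.calibration(n); return c,(c['pose'] if 'pose' in c else tool()@c['tool_from_camera'])
def pix2w(n,u,v,z,cp=None):
    c,P=cp or cam(n); d=P[:3,:3]@np.array([(u-c['cx'])/c['fx'],-(v-c['cy'])/c['fy'],-1]); o=P[:3,3]
    return o+d*(z-o[2])/d[2]
def w2pix(n,p,cp=None):
    c,P=cp or cam(n); q=P[:3,:3].T@(np.array(p)-P[:3,3]); return c['cx']+c['fx']*q[0]/-q[2], c['cy']-c['fy']*q[1]/-q[2]
def crop(img,u0,u1,v0,v1,k,f):
    cv2.imwrite(f,cv2.resize(img[v0:v1,u0:u1,::-1],None,fx=k,fy=k,interpolation=cv2.INTER_CUBIC))
E
python3 - <<'E'
from h import *
im=cv2.imread('pics/top0.png')[:,:,::-1]
crop(im,170,470,85,265,2.66,'pics/topc.png')
E
```

```text
(no output)
```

View pics/topc.png

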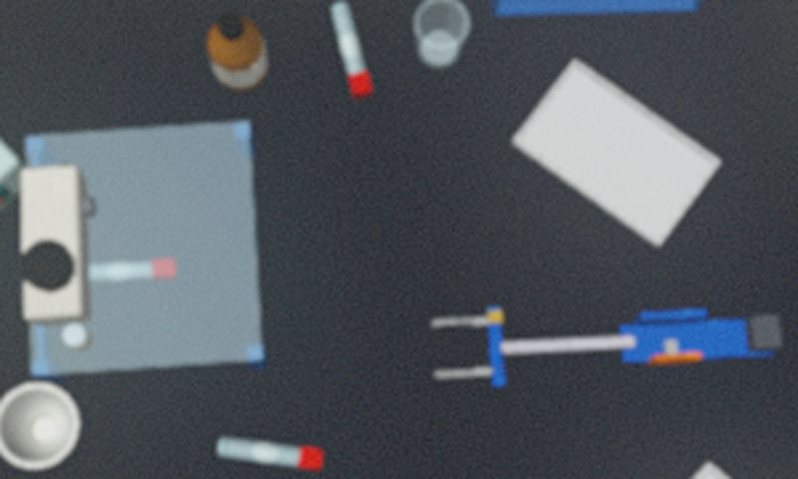

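```bash
python3 - <<'E'
from h import *
f=lambda u,v,z:pix2w('top',u/2.66+170,v/2.66+85,z)
ri=np.array([f(*p,72) for p in((250,122),(262,362),(33,375),(25,137))]);print('riser',ri.round(0)[:,:2].tolist(),ri.mean(0).round(1))
e=ri[0]+ri[1]-ri[2]-ri[3];print('riser yaw (+x=away from mouth)',np.degrees(np.arctan2(-e[1],-e[0])))
cap=f(164,267.5,12);b=f(95,271,12);print('cap',cap.round(1),'tube yaw',np.degrees(np.arctan2(*(b-cap)[1::-1])))
s1=f(635,341,21);s2=f(502,348,21);print('shaft',s1.round(1),s2.round(1),np.degrees(np.arctan2(*(s2-s1)[1::-1])))
print('trig',f(677,357,50).round(1),'plate',f(672,314,50).round(1),'head',f(496,355,23).round(1))
t=np.array([f(*p,12) for p in((575,59),(721,160),(658,246),(513,142))]);print('tray',t.round(0)[:,:2].tolist(),t.mean(0).round(1))
print('tray x dir',np.degrees(np.arctan2(*(t[1]-t[0])[1::-1])))
E
```

```text
riser [[680.0, 213.0], [419.0, 190.0], [400.0, 427.0], [657.0, 454.0]] [538.9 321.   72. ]
riser yaw (+x=away from mouth) 94.97091620654928
cap [530.  306.8  12. ] tube yaw 94.30191592937042
shaft [ 458.4 -209.1   21. ] [447.4 -64.9  21. ] 94.3488310839858
trig [ 437.4 -248.1   50. ] plate [ 483.7 -243.6   50. ] head [439.3 -58.3  23. ]
tray [[783.0, -147.0], [667.0, -310.0], [567.0, -238.0], [683.0, -77.0]] [ 675.  -192.7   12. ]
tray x dir -125.25687337553452
```

Request:
move_arm(increments=[[42.3,-51.7,8,0,0,-81.5],[42.3,-51.7,8,0,0,-81.5],[42.3,-51.7,8,0,0,-81.5],[42.3,-51.7,8,0,0,-81.5],[42.3,-51.7,8,0,0,-81.5],[42.3,-51.7,8,0,0,-81.5],[42.3,-51.7,8,0,0,-81.5],[42.3,-51.7,8,0,0,-81.5],[42.3,-51.7,8,0,0,-81.5],[42.3,-51.7,8,0,0,-81.5],[42.3,-51.7,8,0,0,-81.5],[42.3,-51.7,10,0,0,-81.5],[42.3,-51.7,12,0,0,-81.5],[42.3,-51.7,14,0,0,-81.5],[42.3,-51.7,15,0,0,-81.5],[42.3,-51.7,15,0,0,-81.5],[42.3,-51.7,15,0,0,-81.5],[42.3,-51.7,15,0,0,-81.5],[42.3,-51.7,15,0,0,-81.5]])

```text
clock: 2.0
eef_pos: [442.3, -37.1, 82.3]
tool_rot: [3.14, 0.001, 1.644]
force: [-0.1, -0.6, 0.2]
width: 85.2
```

```bash
python3 - <<'E'
from h import *
s=ctrl.read_state();print({k:s[k] for k in('clock','qpos','qd','eef_pos','tool_rot','width')})
np.save('T1.npy',tool())
im=eyes.get_image('wrist');cv2.imwrite('pics/w1.png',im[:,:,::-1])
E
```

```text
{'clock': 2.0, 'qpos': array([ 0.17088786,  0.6163131 , -0.21664025,  2.20240358,  0.36791022,
        0.35413978, -0.28066472]), 'qd': array([-0.0057702 ,  0.00205454, -0.00221483, -0.0010676 , -0.00033394,
       -0.00178625, -0.00140059]), 'eef_pos': array([442.32645337, -37.14891742,  82.30432902]), 'tool_rot': array([3.13985491e+00, 5.98864078e-04, 1.64364575e+00]), 'width': 85.23847855062468}
```

View pics/w1.png

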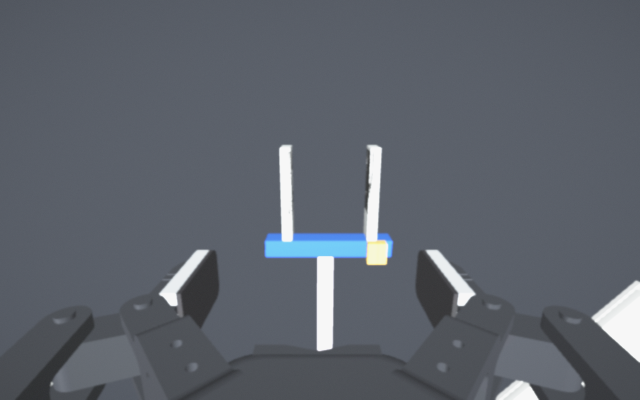

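The wrist view shows the moving jaw at columns 280-292, the sprung jaw at 366-380, the cross head at columns 265-392 and rows 234-257, and the brass slide at (377,253). I'll enlarge it to measure the gap.

```bash
python3 - <<'E'
from h import *
im=cv2.imread('pics/w1.png')[:,:,::-1]
crop(im,258,403,140,262,5,'pics/w1c.png')
E
```

```text
(no output)
```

View pics/w1c.png

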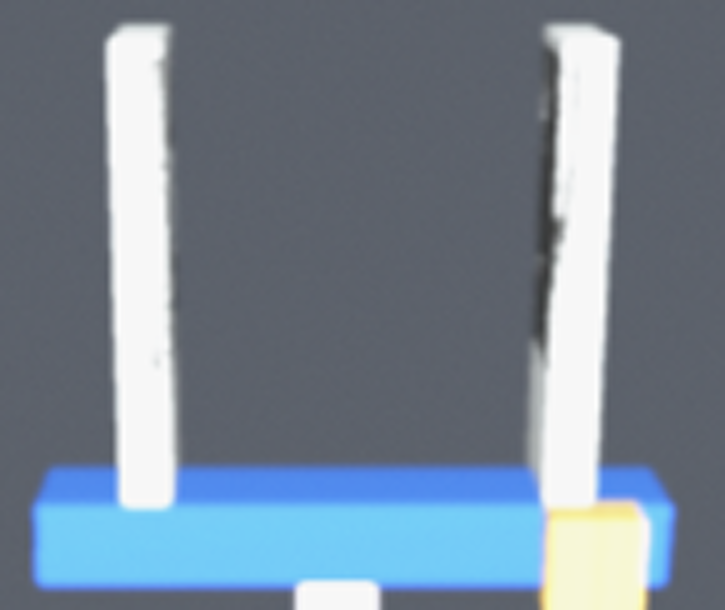

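```bash
python3 - <<'E'
from h import *
T=np.load('T1.npy'); c=eyes.calibration('wrist'); cp=(c,T@c['tool_from_camera'])
g=lambda u,v,z:pix2w('wrist',258+(u+.5)/5-.5,140+(v+.5)/5-.5,z,cp)
L,R=g(34,545,23),g(674,545,23);print(L.round(1),R.round(1),np.linalg.norm(R-L))
print('yaw from edge',np.degrees(np.arctan2(*(g(34,503,23)-g(675,503,23))[1::-1]))-90)
A,B=g(147,503,24),g(569.5,503,24);print('jaw centres',np.linalg.norm(A-B))
sh=g(338,585,21);print('shaft at 184',sh.round(1)); s2=pix2w('wrist',325,349,21,cp);print(s2.round(1), 'shaft yaw',np.degrees(np.arctan2(*(sh-s2)[1::-1])))
h=(L+R)/2
for yaw in (94,94.5):
    d=np.array([np.cos(np.radians(yaw)),np.sin(np.radians(yaw)),0]);n=np.array([-d[1],d[0],0]);print(yaw,(h-190*d+2*n).round(1))
E
```

```text
[410.7 -61.8  23. ] [494.8 -55.8  23. ] 84.34726900043295
yaw from edge -265.9361586810645
jaw centres 55.00939773985406
shaft at 184 [451.2 -65.6  21. ]
[ 456.8 -138.6   21. ] shaft yaw 94.38770186757225
94 [ 464.  -248.5   23. ]
94.5 [ 465.7 -248.4   23. ]
```

Request:
move_arm(increments=[[-5,0.7,0,0,0,0],[-10,0.7,0,0,0,0],[-15,0.7,0,0,0,0],[-21.2,0.7,0,0,0,0],[-21.2,0.7,0,0,0,0],[-21.2,0.7,2,0,0,0],[-21.2,0.7,4,0,0,0],[-21.2,0.7,5.5,0,0,0],[-21.2,0.7,6.5,0,0,0],[-21.2,0.7,7,0,0,0],[-21.2,0.7,7,0,0,0]])

```text
clock: 3.15
eef_pos: [464.8, -246.5, 11.2]
tool_rot: [-3.141, -0.0, 1.646]
force: [0.1, -0.1, -0.8]
width: 85.4
```

Request:
move_arm(increments=[[0,0,0,0,0,0],[0,0,0,0,0,0],[0,0,0,0,0,0],[0,0,0,0,0,0],[0,0,0,0,0,0],[0,0,0,0,0,0]], grip=0.165)

```text
clock: 3.75
eef_pos: [465.9, -246.8, 12.2]
tool_rot: [3.14, 0.001, 1.646]
force: [0.3, 0.7, 6.5]
width: 50.2
```

```bash
python3 - <<'E'
from h import *
s=ctrl.read_state();print({k:s[k] for k in('clock','eef_pos','tool_rot','force','torque','width')})
im=eyes.get_image('wrist');cv2.imwrite('pics/w2.png',im[:,:,::-1])
E
```

```text
{'clock': 3.75, 'eef_pos': array([ 465.90595103, -246.84422923,   12.2143989 ]), 'tool_rot': array([3.13965542e+00, 7.95529618e-04, 1.64621790e+00]), 'force': array([0.31632019, 0.70692028, 6.52295226]), 'torque': array([ 0.12285203,  0.04868059, -0.05293998]), 'width': 50.16256078715832}
```

View pics/w2.png

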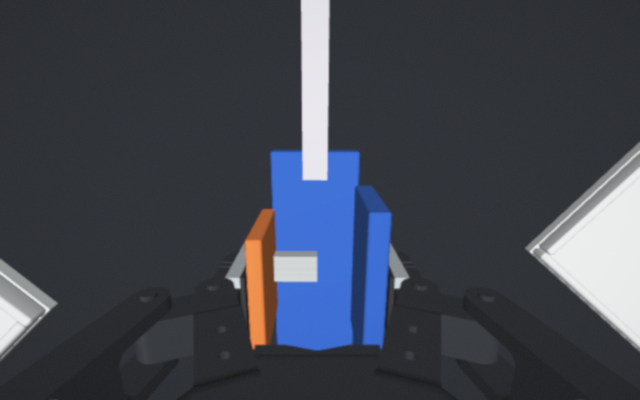

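Request:
move_arm(increments=[[0,0,-0.5,0,0,0],[0,0,-1.2,0,0,0],[0,0,-2.2,0,0,0],[0,0,-3.2,0,0,0],[0,0,-4,0,0,0],[0,0,-4,0,0,0],[0,0,-4,0,0,0],[0,0,-4,0,0,0]])

```text
clock: 4.6
eef_pos: [464.7, -246.6, 51.1]
tool_rot: [-3.141, -0.0, 1.646]
force: [-0.1, 0.2, -2.9]
width: 50.1
```

Request:
move_arm(increments=[[0.8,0.5,0,0,0,0],[2.2,1.5,0,0,0,0],[4,2.7,0,0,0,0],[6,4,0,0,0,0],[8,5.3,0,0,0,0],[10,6.6,0,0,0,0],[12,7.9,0,0,0,0],[13.6,9,0,0,0,0],[14.8,9.8,0,0,0,0],[15.4,10.1,0,0,0,0],[15.4,10.1,0,0,0,0],[15.4,10.1,1,0,0,0],[15.4,10.1,2.2,0,0,0],[15.4,10.1,3,0,0,0],[15.4,10.1,3.2,0,0,0],[15.4,10.1,3.2,0,0,0]])

```text
clock: 6.2
eef_pos: [553.5, -85.7, 18.5]
tool_rot: [-3.14, -0.0, 1.646]
force: [-0.2, -0.2, -1.5]
width: 49.8
```

```bash
python3 - <<'E'
from h import *
s=ctrl.read_state();print({k:s[k] for k in('clock','eef_pos','tool_rot','force','torque','width')})
np.save('T3.npy',tool())
im=eyes.get_image('wrist');cv2.imwrite('pics/w3.png',im[:,:,::-1])
im=eyes.get_image('scene')
t=eyes.get_image('top');cv2.imwrite('pics/t3.png',t[:,:,::-1]);cv2.imwrite('pics/s3.png',im[:,:,::-1])
a=cv2.resize(t[110:250,170:400],None,fx=3.4,fy=3.4,interpolation=cv2.INTER_CUBIC)
cv2.imwrite('pics/t3c.png',a[:,:,::-1])
E
```

```text
{'clock': 6.2, 'eef_pos': array([553.49129256, -85.73083555,  18.54565111]), 'tool_rot': array([-3.14022743e+00, -2.12818753e-04,  1.64582613e+00]), 'force': array([-0.24920384, -0.23259569, -1.51939382]), 'torque': array([ 0.02275904, -0.03734628, -0.00907849]), 'width': 49.76685524917397}
```

View pics/t3c.png

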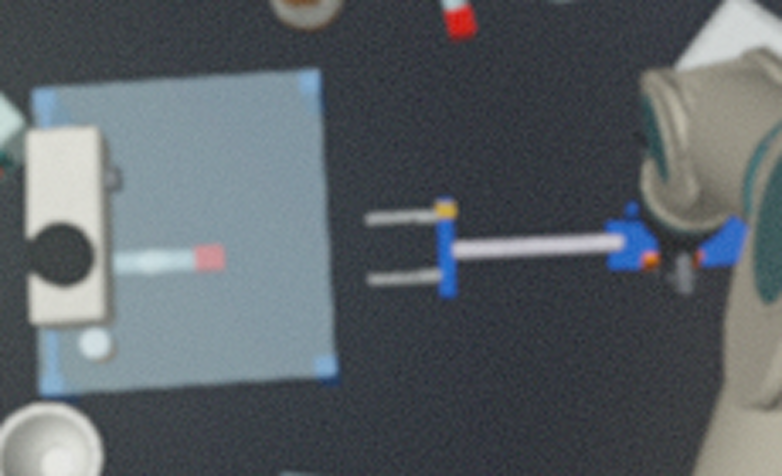

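The jaws line up with the tube. Cap is at (208,257), the jaw tips are at (367,218) and (368,280), and the slopes match. The advance needed is about 168 mm.

Request:
move_arm(increments=[[0.6,0,0,0,0,0],[1.8,0,0,0,0,0],[3.3,0,0,0,0,0],[5,0,0,0,0,0],[6.8,0,0,0,0,0],[8.6,0,0,0,0,0],[10.3,0,0,0,0,0],[12,0,0,0,0,0],[13.6,0,0,0,0,0],[15,0,0,0,0,0],[16,0,0,0,0,0],[16.6,0,0,0,0,0],[16.8,0,0,0,0,0],[16.8,0,0,0,0,0],[16.8,0,0,0,0,0]])

```text
clock: 7.85
eef_pos: [541.5, 81.0, 19.3]
tool_rot: [-3.141, 0.001, 1.645]
force: [-0.1, 0.1, -3.1]
width: 49.7
```

```bash
python3 - <<'E'
from h import *
w=[]
for i in range(4):
    t=eyes.get_image('top'); s=ctrl.read_state(); w.append(round(s['width'],2))
print(w,s['clock'],s['eef_pos'],s['force'])
cv2.imwrite('pics/t4.png',t[:,:,::-1])
a=cv2.resize(t[125:230,170:370],None,fx=3.9,fy=3.9,interpolation=cv2.INTER_CUBIC)
cv2.imwrite('pics/t4c.png',a[:,:,::-1])
E
```

```text
[49.82, 49.83, 49.7, 49.94] 8.05 [541.50432992  81.28293867  19.30346227] [-0.51651813  0.41994489 -2.27280746]
```

View pics/t4c.png

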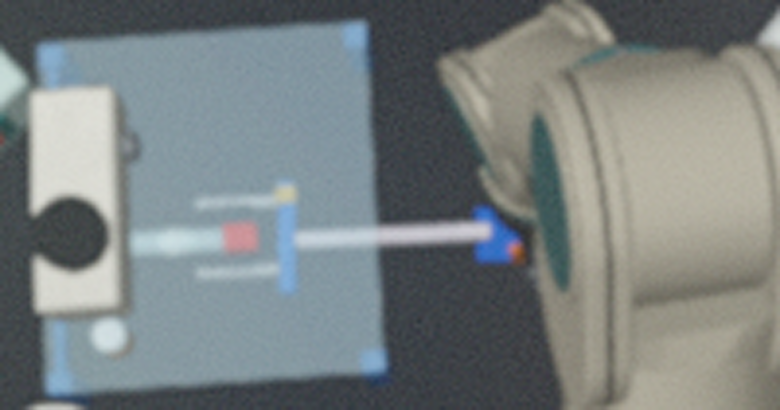

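Cap at (240,237) sits between the jaws (rows 202 and 270). I'll close in steps.

Request:
move_arm(increments=[[0,0,0,0,0,0],[0,0,0,0,0,0]], grip=0.06)

```text
clock: 8.25
eef_pos: [541.4, 81.9, 19.3]
tool_rot: [-3.142, 0.0, 1.646]
force: [-0.3, -0.4, -2.1]
width: 45.7
```

Request:
move_arm(increments=[[0,0,0,0,0,0],[0,0,0,0,0,0],[0,0,0,0,0,0]], grip=-0.06)

```text
clock: 8.55
eef_pos: [541.4, 82.0, 19.3]
tool_rot: [3.142, -0.0, 1.646]
force: [-1.1, 0.0, -2.5]
width: 40.8
```

```bash
cat > w.py <<'E'
from h import *
import sys
w=[];f=[]
for i in range(int(sys.argv[1])):
    t=eyes.get_image('top'); s=ctrl.read_state(); w.append(s['width']); f.append(np.r_[s['force'],s['torque']])
print(np.round(w,2),'mean',round(np.mean(w),3),np.mean(f,0).round(2),s['clock'],s['eef_pos'].round(1))
E
python3 w.py 6
```

```text
[40.35 40.27 40.39 40.04 40.24 40.46] mean 40.291 [-0.23 -0.27 -2.51  0.01  0.   -0.01] 8.85 [541.4  82.   19.3]
```

Request:
move_arm(increments=[[0,0,0,0,0,0],[0,0,0,0,0,0]], grip=-0.106)

```text
clock: 9.05
eef_pos: [541.4, 82.0, 19.3]
tool_rot: [-3.142, 0.0, 1.646]
force: [-0.1, -0.9, -3.1]
width: 38.1
```

Request:
move_arm(increments=[[0,0,0,0,0,0],[0,0,0,0,0,0]], grip=-0.153)

```text
clock: 9.25
eef_pos: [541.4, 82.0, 19.3]
tool_rot: [3.142, 0.0, 1.646]
force: [-0.2, 1.1, -2.1]
width: 36.3
```

Request:
move_arm(increments=[[0,0,0,0,0,0],[0,0,0,0,0,0]], grip=-0.176)

```text
clock: 9.45
eef_pos: [541.5, 82.0, 19.3]
tool_rot: [3.141, -0.0, 1.646]
force: [-0.2, -0.4, -2.7]
width: 35.5
```

Request:
move_arm(increments=[[0,0,0,0,0,0],[0,0,0,0,0,0]], grip=-0.2)

```text
clock: 9.65
eef_pos: [541.4, 82.0, 19.3]
tool_rot: [3.142, 0.0, 1.646]
force: [-0.4, -0.2, -2.9]
width: 34.3
```

```bash
python3 w.py 12
```

```text
[34.12 34.34 34.59 34.35 34.23 34.32 34.4  34.52 34.82 34.6  34.29 34.34] mean 34.41 [-0.09 -0.21 -2.59  0.02 -0.02  0.  ] 10.25 [541.4  82.   19.3]
```

Request:
move_arm(increments=[[0,0,0,0,0,0],[0,0,0,0,0,0],[0,0,0,0,0,0]], grip=-0.212)

```text
clock: 10.55
eef_pos: [541.4, 82.0, 19.3]
tool_rot: [-3.142, 0.0, 1.646]
force: [-0.3, -0.2, -2.8]
width: 34.1
```

```bash
python3 w.py 12
```

```text
[33.94 33.71 33.99 33.84 33.95 33.78 33.76 34.16 33.82 33.83 33.35 33.72] mean 33.821 [ 0.11 -0.17 -2.52  0.01  0.    0.02] 11.15 [541.4  82.   19.3]
```

Request:
move_arm(increments=[[0,0,0,0,0,0],[0,0,0,0,0,0],[0,0,0,0,0,0]], grip=-0.224)

```text
clock: 11.45
eef_pos: [541.5, 82.0, 19.3]
tool_rot: [3.142, -0.0, 1.646]
force: [0.2, -0.4, -2.0]
width: 33.0
```

```bash
python3 w.py 12
```

```text
[33.38 33.71 33.1  33.38 33.26 33.28 33.53 33.03 33.19 33.48 33.51 33.15] mean 33.333 [ 0.08 -0.06 -2.55  0.   -0.01  0.02] 12.05 [541.4  82.   19.3]
```

Request:
move_arm(increments=[[0,0,0,0,0,0],[0,0,0,0,0,0],[0,0,0,0,0,0]], grip=-0.235)

```text
clock: 12.35
eef_pos: [541.4, 82.0, 19.3]
tool_rot: [-3.142, 0.0, 1.646]
force: [0.3, -0.5, -1.8]
width: 32.7
```

```bash
python3 w.py 16
```

```text
[32.9  33.13 32.86 33.1  32.99 33.06 32.7  32.57 32.85 32.63 32.68 32.97
 32.75 32.77 32.61 32.39] mean 32.809 [-0.    0.08 -2.54  0.01  0.    0.01] 13.15 [541.4  82.   19.3]
```

Request:
move_arm(increments=[[0,0,0,0,0,0],[0,0,0,0,0,0],[0,0,0,0,0,0]], grip=-0.242)

```text
clock: 13.45
eef_pos: [541.4, 82.0, 19.3]
tool_rot: [-3.142, -0.0, 1.646]
force: [-0.0, 0.9, -2.5]
width: 32.6
```

```bash
python3 w.py 16
```

```text
[32.22 32.62 32.23 32.56 32.38 32.43 32.83 32.48 32.43 32.22 32.43 32.45
 32.76 32.4  32.51 32.71] mean 32.479 [ 0.1  -0.   -2.36  0.01  0.01  0.02] 14.25 [541.4  82.   19.3]
```

Request:
move_arm(increments=[[0,0,0,0,0,0],[0,0,0,0,0,0]], grip=-0.249)

```text
clock: 14.45
eef_pos: [541.4, 82.0, 19.3]
tool_rot: [3.142, -0.0, 1.646]
force: [-0.5, -0.1, -2.5]
width: 32.5
```

Request:
move_arm(increments=[[0,0,0,0,0,0],[0,0,0,0,0,0],[0,0,0,0,0,0],[0,0,0,0,0,0],[0,0,0,0,0,0]], grip=-0.2565)

```text
clock: 14.95
eef_pos: [541.4, 82.0, 19.3]
tool_rot: [3.142, 0.0, 1.646]
force: [0.6, 0.6, -2.9]
width: 32.3
```

```bash
python3 w.py 8; python3 - <<'E'
from h import *
t=eyes.get_image('top')
a=cv2.resize(t[150:220,185:285],None,fx=7,fy=7,interpolation=cv2.INTER_CUBIC)
cv2.imwrite('pics/t5c.png',a[:,:,::-1])
E
```

```text
[31.95 32.22 32.43 31.98 31.82 32.07 32.08 31.96] mean 32.065 [-0.19 -0.25 -2.43  0.04  0.02  0.03] 15.35 [541.4  82.   19.3]
```

View pics/t5c.png

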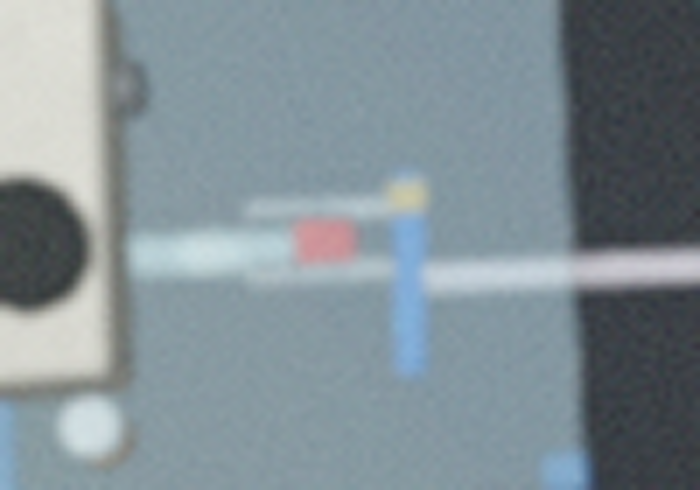

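```bash
cat > cap.py <<'E'
from h import *
def cap(box=(185,300,150,220)):
    u0,u1,v0,v1=box; t=eyes.get_image('top')[v0:v1,u0:u1].astype(int)
    r=np.clip(t[...,0]-np.maximum(t[...,1],t[...,2])-20,0,None); ys,xs=np.mgrid[v0:v1,u0:u1]
    print('red',r.sum(),'px',((xs*r).sum()/r.sum()).round(2),((ys*r).sum()/r.sum()).round(2))
    s=ctrl.read_state();print(s['clock'],s['eef_pos'].round(1),s['force'].round(2),s['width'])
if __name__=='__main__':cap();cap()
E
python3 cap.py; python3 w.py 8
```

```text
red 873 px 230.9 183.93
15.45 [541.4  82.   19.3] [-0.09  0.02 -2.47] 31.874856921177265
red 877 px 230.92 183.93
15.5 [541.4  82.   19.3] [-0.23 -0.22 -2.84] 32.01002288819748
[32.22 32.11 31.8  31.73 32.04 32.27 32.13 31.91] mean 32.026 [ 0.19  0.08 -2.57  0.02  0.02  0.03] 15.9 [541.4  82.   19.3]
```

Request:
move_arm(increments=[[0,0,-0.2,0,0,0],[0,0,-0.4,0,0,0],[0,0,-0.5,0,0,0],[-0.3,0,-0.5,0,0,0],[-0.9,0,-0.5,0,0,0],[-1.6,0,-0.5,0,0,0],[-2.3,0,-0.5,0,0,0],[-2.8,0,-0.5,0,0,0],[-3,0,-0.5,0,0,0],[-3,0,-0.5,0,0,0]])

```text
clock: 16.9
eef_pos: [543.7, 51.5, 24.3]
tool_rot: [3.142, 0.0, 1.645]
force: [-1.2, -0.1, -2.4]
width: 32.6
```

```bash
python3 cap.py; python3 w.py 8
```

```text
red 964 px 241.29 182.93
16.95 [543.7  52.1  24.3] [ 0.18  0.39 -3.36] 32.48979166940684
red 916 px 241.19 182.96
17.0 [543.7  52.4  24.3] [ 0.11  0.3  -2.58] 31.73730243516916
[31.9  32.42 31.78 32.2  32.2  31.99 32.06 32.02] mean 32.072 [ 0.05 -0.07 -2.85 -0.02 -0.03 -0.01] 17.4 [543.7  52.3  24.4]
```

The tube follows: the cap moved 10.3 px, about 30 mm. Load rose about 0.3 N, which is the tube's weight. Now I'll draw it out.

Request:
move_arm(increments=[[-0.4,0,-0.1,0,0,0],[-1.2,0,-0.3,0,0,0],[-2.4,0,-0.5,0,0,0],[-3.8,0,-0.7,0,0,0],[-5.3,-0.2,-0.8,0,0,0],[-6.8,-0.5,-0.8,0,0,0],[-8.3,-0.8,-0.8,0,0,0],[-9.8,-1.1,-0.8,0,0,0],[-11.3,-1.4,-0.8,0,0,0],[-12.8,-1.7,-0.8,0,0,0],[-14.3,-2,-0.8,0,0,0],[-15.8,-2.3,-0.8,0,0,0],[-17.3,-2.6,-0.8,0,0,0],[-18.8,-2.8,-0.8,0,0,0],[-20,-3,-0.8,0,0,0],[-20.7,-3,-0.8,0,0,0],[-21,-3,-0.8,0,0,0],[-21,-3,-0.8,0,0,0]])

```text
clock: 19.2
eef_pos: [529.7, -159.8, 32.3]
tool_rot: [3.141, -0.0, 1.646]
force: [0.7, -0.1, -2.3]
width: 31.8
```

Request:
move_arm(increments=[[0,0,-0.3,0,0,0],[0,0,-0.9,0,0,0],[0,0,-1.7,0,0,0],[0,0,-2.5,0,0,0],[0,0,-3.2,0,0,0],[0,0,-3.5,0,0,0],[0,0,-3.5,0,0,0],[0,0,-3.5,0,0,0]])

```text
clock: 20.0
eef_pos: [529.5, -159.6, 67.3]
tool_rot: [3.142, 0.0, 1.646]
force: [0.3, -0.1, -2.0]
width: 31.7
```

```bash
python3 w.py 8;python3 - <<'E'
from h import *
np.save('T6.npy',tool())
t=eyes.get_image('top');s=eyes.get_image('scene')
cv2.imwrite('pics/t6.png',t[:,:,::-1])
a=cv2.resize(t[100:230,230:430],None,fx=3.5,fy=3.5,interpolation=cv2.INTER_CUBIC)[:,:700]
b=cv2.resize(s[130:300,200:430],None,fx=3.04,fy=3.04,interpolation=cv2.INTER_CUBIC)
b=cv2.resize(s[120:200,230:430],(700,280)) if 0 else s[120:260,200:430]
b=cv2.resize(b,None,fx=1.0,fy=1.0)
c=np.zeros((140,700,3),np.uint8);c[:,:230]=b
cv2.imwrite('pics/c6.png',np.vstack([a,c])[:,:,::-1])
E
```

```text
[32.06 32.15 32.15 32.09 31.86 32.14 32.12 31.88] mean 32.057 [-0.02 -0.09 -2.51  0.03 -0.02 -0.01] 20.4 [ 529.5 -159.5   67.2]
```

View pics/c6.png

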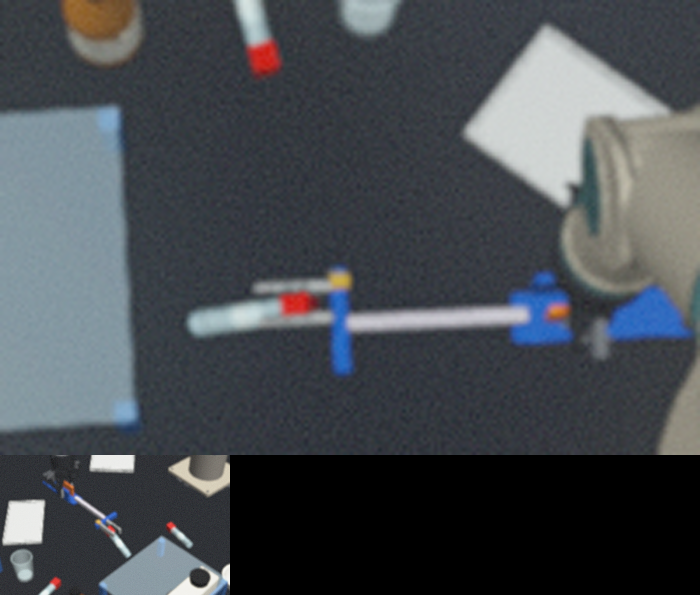

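Tube is out: cap at (297,303), tail at (195,323). It seems to have sagged at the tail. I'll check whether it is still slipping.

```bash
python3 - <<'E'
from h import *
a=cv2.imread('pics/t6.png').astype(int)
def ends(t):
    c=t[178:202,280:335].astype(int); g=c.sum(2)>330
    ys,xs=np.where(g[:, :25]); 
    return xs.min()+280, ys[xs<=xs.min()+3].mean()+178
print(ends(a[:,:,::-1]))
for i in range(16):
    t=eyes.get_image('top')
    if i%5==0: print(ends(t),round(ctrl.read_state()['force'][2],2),np.abs(t[178:202,280:335].astype(int)-a[178:202,280:335,::-1]).mean().round(2))
E
```

```text
(np.int64(284), np.float64(192.0))
(np.int64(284), np.float64(191.85185185185185)) -2.9 3.98
(np.int64(284), np.float64(191.85185185185185)) -2.7 3.78
(np.int64(284), np.float64(191.79166666666666)) -2.89 4.01
(np.int64(284), np.float64(191.88)) -2.32 3.93
```

```bash
python3 - <<'E'
from h import *
cp=cam('top')
print('cap px pred',[np.round(w2pix('top',(521.3,63.5,z),cp),1) for z in (55,65)])
c=pix2w('top',314.9,186.6,62,cp);print('cap',c.round(1))
for z in (60,50,40,30,20,10):
    p=pix2w('top',284.8,192.2,z,cp);d=p-c;print(z,p.round(1),'len',np.linalg.norm(d).round(1),'yaw',np.degrees(np.arctan2(d[1],d[0])).round(1))
E
```

```text
cap px pred [array([314.8, 187.3]), array([314.8, 186.5])]
cap [521.8  63.3  62. ]
60 [504.1 148.   60. ] len 86.6 yaw 101.8
50 [506.1 148.6  50. ] len 87.5 yaw 100.4
40 [508.1 149.2  40. ] len 89.7 yaw 99.1
30 [510.1 149.7  30. ] len 92.9 yaw 97.7
20 [512.1 150.3  20. ] len 97.1 yaw 96.3
10 [514.2 150.8  10. ] len 102.1 yaw 95.0
```

Stable, with the tail hanging about 44 mm below the cap. I'll lift higher, then swing over to the tray.

Request:
move_arm(increments=[[0,0,-0.3,0,0,0],[0,0,-1,0,0,0],[0,0,-2,0,0,0],[0,0,-3,0,0,0],[0,0,-4,0,0,0],[0,0,-4.7,0,0,0],[0,0,-5,0,0,0],[0,0,-5,0,0,0]])

```text
clock: 22.1
eef_pos: [529.8, -159.7, 117.9]
tool_rot: [3.141, 0.0, 1.646]
force: [-1.2, -0.3, -2.4]
width: 31.9
```

Request:
move_arm(increments=[[-0.24,-0.04,0,0,0,0.4],[-0.96,-0.15,0,0,0,1.65],[-2.2,-0.35,0,0,0,3.7],[-3.6,-0.58,0,0,0,6.2],[-5.3,-0.84,0,0,0,9.1],[-7,-1.1,0,0,0,12],[-8.6,-1.4,0,0,0,14.9],[-10.3,-1.65,0,0,0,17.8],[-12,-1.9,0,0,0,20.6],[-13.7,-2.2,0,0,0,23.5],[-15.3,-2.45,0,0,0,26.4],[-17,-2.7,0,0,0,29.3],[-18.7,-3,0,0,0,32.2],[-20.4,-3.25,0,0,0,35.1],[-21.8,-3.5,0,0,0,37.6],[-23,-3.7,0,0,0,39.6],[-23.7,-3.8,0,0,0,40.9],[-24,-3.84,0,0,0,41.3],[-24,-3.84,0,0,0,41.3],[-24,-3.84,0,0,0,41.3]])

```text
clock: 24.1
eef_pos: [509.8, -400.8, 117.3]
tool_rot: [-3.141, -0.001, 0.927]
force: [0.8, -0.6, -2.6]
width: 31.9
```

```bash
python3 w.py 4;python3 - <<'E'
from h import *
np.save('T7.npy',tool())
t=eyes.get_image('top');s=eyes.get_image('scene')
cv2.imwrite('pics/t7.png',t[:,:,::-1]);cv2.imwrite('pics/s7.png',s[:,:,::-1])
a=cv2.resize(t[90:220,340:500],(480,390),interpolation=cv2.INTER_CUBIC)
b=cv2.resize(s[90:220,180:310],(320,320),interpolation=cv2.INTER_CUBIC)
c=np.zeros((390,800,3),np.uint8);c[:,:480]=a;c[:320,480:]=b
cv2.imwrite('pics/c7.png',c[:,:,::-1]); print(ctrl.read_state()['tool_rot'])
E
```

```text
[32.19 31.77 31.66 31.92] mean 31.886 [ 0.54  0.42 -2.61 -0.03 -0.01 -0.01] 24.3 [ 509.6 -401.2  117.4]
[-3.14151491e+00 -1.45988580e-04  9.25945763e-01]
```

View pics/c7.png

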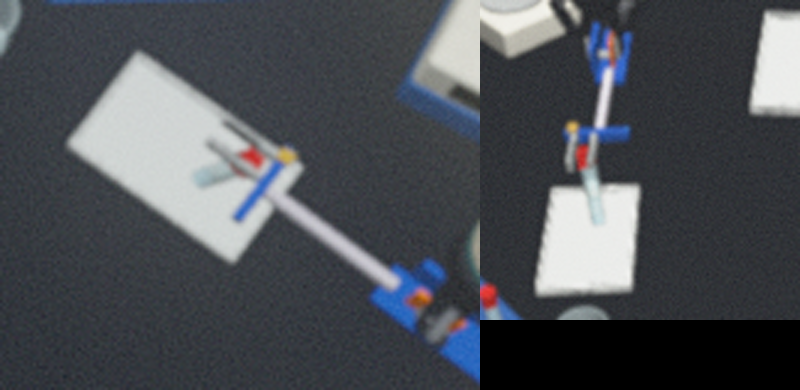

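```bash
python3 - <<'E'
from h import *
cp=cam('top')
T=np.load('T7.npy');print('pred cap',(T@[223,8.5,6,1])[:3].round(1), np.round(w2pix('top',(T@[223,8.5,6,1])[:3],cp),1))
c=pix2w('top',424.3,142.7,111,cp);print(c.round(1))
for z in (60,50,40,30,20,10):
    p=pix2w('top',405.7,150,z,cp);d=p-c;print(z,p.round(1),'len',np.linalg.norm(d).round(1),'yaw',np.degrees(np.arctan2(d[1],d[0])).round(1))
S=cam('scene')
# scene cap/tail
for (u,v) in ((180+(583-480)*130/320,90+157*130/320),(180+(599-480)*130/320,90+222*130/320)):
    print('scene px',u,v)
for z in (70,60,50,40,30,20): 
    p=pix2w('top',405.7,150,z,cp); print(z,np.round(w2pix('scene',p,S),1))
E
```

```text
pred cap [ 650.4 -228.   111.5] [420.6 140.1]
[ 643.1 -238.1  111. ]
60 [ 635.8 -195.4   60. ] len 66.9 yaw 99.7
50 [ 638.8 -197.3   50. ] len 73.6 yaw 96.1
40 [ 641.7 -199.1   40. ] len 81.1 yaw 92.1
30 [ 644.7 -200.9   30. ] len 89.2 yaw 87.7
20 [ 647.6 -202.7   20. ] len 97.8 yaw 82.8
10 [ 650.5 -204.6   10. ] len 106.7 yaw 77.6
scene px 221.84375 153.78125
scene px 228.34375 180.1875
70 [233.  165.1]
60 [232.3 167.6]
50 [231.7 170. ]
40 [231.  172.4]
30 [230.3 174.7]
20 [229.7 177.1]
```

```bash
python3 - <<'E'
from h import *
cp=cam('top');S=cam('scene')
for z in (120,110,100,90):
    p=pix2w('top',424.3,142.7,z,cp); print('cap',z,p.round(1),np.round(w2pix('scene',p,S),1))
f=lambda u,v:(340+u/3,90+v/3)
g=lambda u,v:(180+(u-480)*130/320,90+v*130/320)
# head ends: triangulate yellow slide and the far end of the cross head
for n,a,b in(('yellow',(288,157),(572,128)),('headend',(239,216),(627,132)),('shaft start',(393,284),(608,65))):
    for z in (140,130,120,110,100,90): 
        p=pix2w('top',*f(*a),z,cp); print(n,z,p.round(1),np.round(w2pix('scene',p,S),1),'meas',np.round(g(*b),1))
E
```

```text
cap 120 [ 640.3 -236.2  120. ] [222.1 147.7]
cap 110 [ 643.4 -238.4  110. ] [221.4 150.2]
cap 100 [ 646.5 -240.6  100. ] [220.7 152.7]
cap 90 [ 649.6 -242.8   90. ] [219.9 155.1]
yellow 140 [ 635.9 -263.7  140. ] [218.  138.2] meas [217.4 142. ]
yellow 130 [ 639.  -266.1  130. ] [217.3 140.7] meas [217.4 142. ]
yellow 120 [ 642.2 -268.6  120. ] [216.5 143.2] meas [217.4 142. ]
yellow 110 [ 645.3 -271.   110. ] [215.8 145.7] meas [217.4 142. ]
yellow 100 [ 648.4 -273.4  100. ] [215.  148.1] meas [217.4 142. ]
yellow 90 [ 651.5 -275.9   90. ] [214.3 150.6] meas [217.4 142. ]
headend 140 [ 579.6 -218.2  140. ] [240.4 138.1] meas [239.7 143.6]
headend 130 [ 582.3 -220.3  130. ] [239.6 140.7] meas [239.7 143.6]
headend 120 [ 585.  -222.4  120. ] [239.  143.1] meas [239.7 143.6]
headend 110 [ 587.7 -224.5  110. ] [238.3 145.6] meas [239.7 143.6]
headend 100 [ 590.4 -226.6  100. ] [237.6 148. ] meas [239.7 143.6]
headend 90 [ 593.  -228.7   90. ] [236.9 150.5] meas [239.7 143.6]
shaft start 140 [ 520. -355.  140.] [233.6 113.7] meas [232.  116.4]
shaft start 130 [ 522.3 -358.2  130. ] [232.9 116. ] meas [232.  116.4]
shaft start 120 [ 524.5 -361.3  120. ] [232.2 118.3] meas [232.  116.4]
shaft start 110 [ 526.8 -364.4  110. ] [231.6 120.5] meas [232.  116.4]
shaft start 100 [ 529.  -367.5  100. ] [230.9 122.7] meas [232.  116.4]
shaft start 90 [ 531.3 -370.6   90. ] [230.3 124.9] meas [232.  116.4]
```

Tube hangs steeply now, tail low and cap still between the jaws. I'll move gently forward, then lower while backing off so the tail stays put and the tube lies down.

Request:
move_arm(increments=[[0.1,0,-0.2,0,0,0],[0.3,0,-0.5,0,0,0],[0.7,0,-0.8,0,0,0],[1.2,0,-1,0,0,0],[1.8,0,-1,0,0,0],[2.5,0,-1,0,0,0],[3.2,0,-1,0,0,0],[3.9,0,-1,0,0,0],[4.6,0,-1,0,0,0],[5.3,0,-1,0,0,0],[5.9,0,-1,0,0,0],[6.5,0,-1,0,0,0],[7,0,-1,0,0,0],[7.3,0,-1,0,0,0],[7.5,0,-1,0,0,0],[7.5,0,-1,0,0,0],[7.5,0,-1,0,0,0]])

```text
clock: 26.1
eef_pos: [554.3, -342.2, 127.3]
tool_rot: [3.142, 0.0, 0.925]
force: [-0.3, 0.3, -3.1]
width: 32.1
```

```bash
python3 w.py 2; python3 - <<'E'
from h import *
t=eyes.get_image('top');s=eyes.get_image('scene')
cv2.imwrite('pics/t8.png',t[:,:,::-1]);cv2.imwrite('pics/s8.png',s[:,:,::-1])
cp=cam('top');S=cam('scene')
def red(t,u0,u1,v0,v1):
    c=t[v0:v1,u0:u1].astype(int);r=np.clip(c[...,0]-np.maximum(c[...,1],c[...,2])-25,0,None);ys,xs=np.mgrid[v0:v1,u0:u1];return (xs*r).sum()/r.sum(),(ys*r).sum()/r.sum(),r.sum()
a=red(t,385,428,110,155);b=red(s,205,245,140,185);print(a,b)
for z in(130,120,110,100,90):print(z,pix2w('top',*a[:2],z,cp).round(1),np.round(w2pix('scene',pix2w('top',*a[:2],z,cp),S),1))
# also t7 for reference
a=red(cv2.imread('pics/t7.png')[:,:,::-1],400,440,125,160);b=red(cv2.imread('pics/s7.png')[:,:,::-1],205,245,140,185);print('t7',a,b)
for z in(130,120,110,100,90):print(z,pix2w('top',*a[:2],z,cp).round(1),np.round(w2pix('scene',pix2w('top',*a[:2],z,cp),S),1))
E
```

```text
[31.99 31.69] mean 31.838 [-0.17 -0.53 -2.98 -0.05  0.    0.01] 26.2 [ 554.2 -342.3  127.3]
(np.float64(403.4723926380368), np.float64(125.01533742331289), np.int64(2608)) (np.float64(217.73076923076923), np.float64(164.33965330444204), np.int64(3692))
130 [ 686.7 -177.3  130. ] [218.5 159.8]
120 [ 690.1 -179.1  120. ] [217.8 162.5]
110 [ 693.6 -180.9  110. ] [217.  165.1]
100 [ 697.1 -182.7  100. ] [216.2 167.8]
90 [ 700.5 -184.5   90. ] [215.4 170.4]
t7 (np.float64(423.97245600612086), np.float64(141.9770466717674), np.int64(2614)) (np.float64(220.9240809802877), np.float64(152.9864144912094), np.int64(3754))
130 [ 639.3 -233.1  130. ] [222.5 145.5]
120 [ 642.4 -235.3  120. ] [221.7 148. ]
110 [ 645.5 -237.5  110. ] [221.  150.6]
100 [ 648.6 -239.7  100. ] [220.2 153. ]
90 [ 651.7 -241.9   90. ] [219.5 155.5]
```

Request:
move_arm(increments=[[0,0,0.3,0,0,0],[0,0,0.7,0,0,0],[0,0,1.2,0,0,0],[-0.4,0,1.5,0,0,0],[-1,0,1.8,0,0,0],[-1.5,0,2.1,0,0,0],[-2,0,2.5,0,0,0],[-2.5,0,2.9,0,0,0],[-3,0,3.4,0,0,0],[-3.5,0,4,0,0,0],[-3.9,0,4.5,0,0,0],[-4.3,0,5,0,0,0],[-4.6,0,5.6,0,0,0],[-4.9,0,6.2,0,0,0],[-5.2,0,6.9,0,0,0],[-5.4,0,7.5,0,0,0],[-5.5,0,7.8,0,0,0],[-5.5,0,7.8,0,0,0]])

```text
clock: 28.1
eef_pos: [521.0, -385.6, 48.6]
tool_rot: [-3.14, 0.0, 0.925]
force: [0.7, 0.1, -2.4]
width: 32.2
```

```bash
python3 w.py 4; python3 - <<'E'
from h import *
t=eyes.get_image('top');s=eyes.get_image('scene')
cv2.imwrite('pics/t9.png',t[:,:,::-1]);cv2.imwrite('pics/s9.png',s[:,:,::-1])
a=cv2.resize(t[100:200,350:470],(480,400),interpolation=cv2.INTER_CUBIC)
b=cv2.resize(s[120:220,190:270],(320,400),interpolation=cv2.INTER_CUBIC)
cv2.imwrite('pics/c9.png',np.hstack([a,b])[:,:,::-1])
E
```

```text
[31.89 31.8  31.98 32.38] mean 32.015 [ 0.03  0.31 -2.57 -0.05  0.04 -0.01] 28.3 [ 521.8 -385.7   49.6]
```

View pics/c9.png

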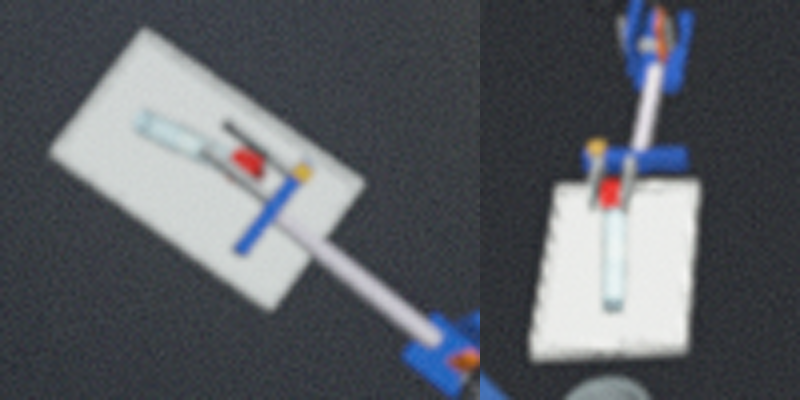

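Tube is laying down inside the tray: tail at (140,122), cap at (248,162) in the jaws. Lowering the rest.

Request:
move_arm(increments=[[-0.1,0,0.3,0,0,0],[-0.2,0,0.8,0,0,0],[-0.2,0,1.3,0,0,0],[-0.3,0,1.7,0,0,0],[-0.3,0,1.9,0,0,0],[-0.3,0,1.9,0,0,0],[-0.3,0,1.9,0,0,0]])

```text
clock: 29.1
eef_pos: [519.7, -388.2, 30.3]
tool_rot: [3.142, -0.0, 0.925]
force: [-0.9, 0.6, -2.9]
width: 32.1
```

```bash
python3 w.py 6; cat > red.py <<'E'
from h import *
def red(t,u0,u1,v0,v1):
    c=t[v0:v1,u0:u1].astype(int);r=np.clip(c[...,0]-np.maximum(c[...,1],c[...,2])-25,0,None);ys,xs=np.mgrid[v0:v1,u0:u1];return (xs*r).sum()/r.sum(),(ys*r).sum()/r.sum(),r.sum()
t=eyes.get_image('top');s=eyes.get_image('scene');cp=cam('top');S=cam('scene')
a=red(t,385,428,110,155);b=red(s,205,240,140,185);print(a,b)
for z in(50,40,30,20,14):print(z,pix2w('top',*a[:2],z,cp).round(1),np.round(w2pix('scene',pix2w('top',*a[:2],z,cp),S),1))
E
python3 red.py
```

```text
[32.09 31.87 32.23 31.72 31.71 32.01] mean 31.936 [-0.1   0.27 -2.65 -0.03  0.02  0.01] 29.4 [ 519.7 -388.3   30.5]
(np.float64(411.0062687380758), np.float64(142.30662305805396), np.int64(3669)) (np.float64(222.89416172338431), np.float64(171.22759912581955), np.int64(3203))
50 [ 662.3 -212.9   50. ] [223.  170.5]
40 [ 665.4 -214.9   40. ] [222.3 172.9]
30 [ 668.5 -216.8   30. ] [221.7 175.3]
20 [ 671.6 -218.7   20. ] [221.  177.7]
14 [ 673.5 -219.9   14. ] [220.6 179.1]
```

Request:
move_arm(increments=[[0,0,0.1,0,0,0],[0,0,0.2,0,0,0],[0,0,0.3,0,0,0],[0,0,0.4,0,0,0],[0,0,0.4,0,0,0]])

```text
clock: 30.0
eef_pos: [519.8, -388.0, 26.3]
tool_rot: [3.141, -0.0, 0.926]
force: [0.1, 0.3, -1.1]
width: 32.0
```

```bash
python3 w.py 6; python3 red.py
```

```text
[31.69 32.21 31.93 31.85 31.8  32.2 ] mean 31.946 [ 0.13  0.08 -2.25 -0.01 -0.01  0.01] 30.3 [ 519.6 -388.2   26.3]
(np.float64(410.5197949302193), np.float64(142.7675875818855), np.int64(3511)) (np.float64(223.03513043478262), np.float64(172.9753043478261), np.int64(2875))
50 [ 660.9 -211.5   50. ] [223.6 170.6]
40 [ 664.  -213.4   40. ] [222.9 173. ]
30 [ 667.1 -215.4   30. ] [222.3 175.3]
20 [ 670.2 -217.3   20. ] [221.6 177.7]
14 [ 672.  -218.4   14. ] [221.2 179.1]
```

Request:
move_arm(increments=[[0,0,0.1,0,0,0],[0,0,0.2,0,0,0],[0,0,0.2,0,0,0]])

```text
clock: 30.7
eef_pos: [519.7, -388.2, 24.3]
tool_rot: [3.141, -0.0, 0.925]
force: [0.6, 0.1, -1.5]
width: 31.8
```

```bash
python3 w.py 6; python3 red.py
```

```text
[32.02 31.89 32.05 32.03 32.01 31.61] mean 31.934 [ 0.44  0.26 -1.74 -0.06 -0.01  0.03] 31.0 [ 519.6 -388.3   24.3]
(np.float64(410.098204570185), np.float64(143.35038084874864), np.int64(3676)) (np.float64(223.46084770114942), np.float64(174.13649425287358), np.int64(2784))
50 [ 659.1 -210.3   50. ] [224.3 170.5]
40 [ 662.2 -212.2   40. ] [223.6 172.9]
30 [ 665.3 -214.1   30. ] [222.9 175.3]
20 [ 668.3 -216.    20. ] [222.3 177.7]
14 [ 670.2 -217.2   14. ] [221.9 179.1]
```

Fz eased from -2.6 to -1.7 N, so the cap rests on the floor. I'll open the jaws.

Request:
move_arm(increments=[[0,0,0,0,0,0],[0,0,0,0,0,0]], grip=-0.24)

```text
clock: 31.3
eef_pos: [519.4, -388.3, 24.3]
tool_rot: [-3.141, 0.0, 0.925]
force: [-0.1, -0.1, -2.5]
width: 32.5
```

Request:
move_arm(increments=[[0,0,0,0,0,0],[0,0,0,0,0,0]], grip=-0.2)

```text
clock: 31.5
eef_pos: [519.4, -388.2, 24.2]
tool_rot: [-3.141, 0.0, 0.925]
force: [-1.0, -0.1, -1.6]
width: 34.2
```

Request:
move_arm(increments=[[0,0,0,0,0,0],[0,0,0,0,0,0],[0,0,0,0,0,0]], grip=-0.02)

```text
clock: 31.8
eef_pos: [519.6, -388.2, 24.3]
tool_rot: [-3.142, -0.0, 0.925]
force: [-0.3, -1.0, -2.5]
width: 41.8
```

Request:
move_arm(increments=[[0,0,0,0,0,0],[0,0,0,0,0,0],[0,0,0,0,0,0],[0,0,0,0,0,0]], grip=0.14)

```text
clock: 32.2
eef_pos: [519.6, -388.2, 24.3]
tool_rot: [3.142, -0.0, 0.925]
force: [-0.5, -0.3, -3.6]
width: 48.8
```

```bash
python3 w.py 3; python3 red.py; python3 - <<'E'
from h import *
t=eyes.get_image('top');s=eyes.get_image('scene')
a=cv2.resize(t[100:200,350:470],(480,400),interpolation=cv2.INTER_CUBIC)
b=cv2.resize(s[120:220,190:270],(320,400),interpolation=cv2.INTER_CUBIC)
cv2.imwrite('pics/c10.png',np.hstack([a,b])[:,:,::-1])
E
```

```text
[48.77 48.56 48.67] mean 48.666 [ 0.21 -0.28 -2.56 -0.01  0.03 -0.01] 32.35 [ 519.6 -388.2   24.3]
(np.float64(408.7857599658921), np.float64(146.69643999147303), np.int64(4691)) (np.float64(225.10949764521192), np.float64(176.60047095761382), np.int64(2548))
50 [ 648.9 -206.3   50. ] [227.6 169.9]
40 [ 651.9 -208.2   40. ] [226.9 172.3]
30 [ 654.9 -210.1   30. ] [226.2 174.6]
20 [ 657.9 -212.    20. ] [225.6 177. ]
14 [ 659.8 -213.1   14. ] [225.2 178.4]
```

Cap now triangulates to about (660,-213) at floor height. I'll lift the reacher off and retreat.

Request:
move_arm(increments=[[0,0,-0.3,0,0,0],[0,0,-0.8,0,0,0],[0,0,-1.6,0,0,0],[0,0,-2.6,0,0,0],[0,0,-3.6,0,0,0],[0,0,-4,0,0,0],[-0.5,0,-4,0,0,0],[-1.5,0,-4,0,0,0],[-3,0,-4,0,0,0],[-5,0,-4,0,0,0],[-7,0,-4,0,0,0],[-9,0,-4,0,0,0],[-11,0,-4,0,0,0],[-13,0,-4,0,0,0],[-14.5,0,-4,0,0,0],[-15.5,0,-4,0,0,0],[-16,0,-4,0,0,0],[-16,0,-4,0,0,0]])

```text
clock: 34.35
eef_pos: [422.9, -516.4, 64.2]
tool_rot: [-3.141, -0.0, 0.925]
force: [0.4, -0.2, -1.5]
width: 48.7
```

Request:
move_arm(increments=[[0,0,0.5,0,0,0],[0,0,1.3,0,0,0],[0,0,2.3,0,0,0],[0,0,3.3,0,0,0],[0,0,4,0,0,0],[0,0,4.3,0,0,0],[0,0,4.5,0,0,0],[0,0,4.5,0,0,0]])

```text
clock: 35.15
eef_pos: [423.4, -516.0, 19.2]
tool_rot: [3.142, -0.0, 0.925]
force: [-0.2, -0.4, -2.0]
width: 48.7
```

```bash
python3 w.py 4; python3 red.py
```

```text
[48.92 48.81 48.39 48.66] mean 48.695 [ 0.08  0.22 -2.38  0.    0.02 -0.01] 35.35 [ 423.5 -516.3   19.7]
(np.float64(408.79065217391303), np.float64(146.65413043478262), np.int64(4600)) (np.float64(225.26820533227217), np.float64(176.90489454834858), np.int64(2513))
50 [ 649.  -206.3   50. ] [227.5 169.9]
40 [ 652.1 -208.2   40. ] [226.9 172.3]
30 [ 655.1 -210.1   30. ] [226.2 174.6]
20 [ 658.1 -212.    20. ] [225.5 177. ]
14 [ 659.9 -213.1   14. ] [225.1 178.4]
```

Tube stayed put. Lowering the reacher to the bench.

Request:
move_arm(increments=[[0,0,0.2,0,0,0],[0,0,0.4,0,0,0],[0,0,0.5,0,0,0],[0,0,0.5,0,0,0]])

```text
clock: 35.85
eef_pos: [423.5, -515.9, 14.1]
tool_rot: [-3.142, -0.0, 0.926]
force: [0.5, 0.4, -1.9]
width: 48.7
```

Request:
move_arm(increments=[[0,0,0.1,0,0,0],[0,0,0.2,0,0,0],[0,0,0.2,0,0,0]])

```text
clock: 36.15
eef_pos: [423.5, -516.0, 13.0]
tool_rot: [3.141, 0.0, 0.925]
force: [-1.4, 0.2, 3.5]
width: 48.9
```

```bash
python3 w.py 4
```

```text
[48.66 48.56 48.48 48.72] mean 48.605 [-0.61  1.58  5.39  0.39  0.3  -0.03] 36.35 [ 423.5 -516.1   13. ]
```

Request:
move_arm(increments=[[0,0,0,0,0,0],[0,0,0,0,0,0],[0,0,0,0,0,0]], grip=0.3)

```text
clock: 36.65
eef_pos: [423.3, -516.2, 12.1]
tool_rot: [3.141, 0.0, 0.925]
force: [0.8, 0.2, 0.4]
width: 55.7
```

Request:
move_arm(increments=[[0,0,0,0,0,0],[0,0,0,0,0,0],[0,0,0,0,0,0],[0,0,0,0,0,0],[0,0,0,0,0,0]], grip=1)

```text
clock: 37.15
eef_pos: [423.4, -516.1, 12.3]
tool_rot: [3.141, 0.0, 0.925]
force: [-0.3, 0.0, 0.1]
width: 85.3
```

Request:
move_arm(increments=[[0,0,-0.5,0,0,0],[0,0,-1.5,0,0,0],[0,0,-3,0,0,0],[0,0,-5,0,0,0],[0,0,-8,0,0,0],[0,0,-11,0,0,0],[0,0,-14,0,0,0],[0,0,-15,0,0,0],[0,0,-15,0,0,0]])

```text
clock: 38.05
eef_pos: [424.3, -517.0, 165.1]
tool_rot: [3.137, 0.001, 0.925]
force: [0.2, 1.3, -0.2]
width: 85.5
```

```bash
python3 w.py 2; python3 - <<'E'
from h import *
t=eyes.get_image('top');s=eyes.get_image('scene')
a=cv2.resize(t[90:290,340:520],(432,480),interpolation=cv2.INTER_CUBIC)
b=cv2.resize(s[60:220,190:310],(360,480),interpolation=cv2.INTER_CUBIC)
cv2.imwrite('pics/c11.png',np.hstack([a,b])[:,:,::-1])
E
```

```text
[85.02 85.51] mean 85.266 [ 0.1   0.19 -0.33  0.03  0.02 -0.01] 38.15 [ 422.9 -515.6  161.8]Traceback (most recent call last):
  File "<stdin>", line 2, in <module>
ValueError: 200 camera calls are used up
```

Camera calls are used up. I'll check the picture saved just after release; the cap's pixel position didn't change afterwards.

```bash
python3 - <<'E'
from h import *
a=cv2.imread('pics/c10.png')[:,:480,::-1].astype(int)
m=((a[...,2]-a[...,0])>12)&(a.sum(2)>420)
n,l,st,ce=cv2.connectedComponentsWithStats(m.astype(np.uint8)); i=1+st[1:,4].argmax(); ys,xs=np.where(l==i)
print(st[i]); k=xs<=xs.min()+4; u,v=350+xs.min()/4,100+ys[k].mean()/4
p=pix2w('top',u,v,14)[:2]
for q in (p,np.array([659.9,-213.1])):
    d=q-[675,-192.7]; e=np.radians(54.7); print(q.round(1),'tray frame',(d@[np.cos(e),np.sin(e)]).round(1),(d@[-np.sin(e),np.cos(e)]).round(1))
print(ctrl.finish_job())
E
```

```text
[ 126  104   59   51 1485]
[ 711.3 -132.1] tray frame 70.4 5.3
[ 659.9 -213.1] tray frame -25.4 0.5
the job is handed in; nothing more can be done
None
```

I fetched the tube from under the riser with the reacher, set it down in the smaller white tray, laid the reacher back on the bench and handed the job in at about 38 s. The hand-in gives no verdict.

**Tube in the tray:** After release, the images put the cap at (-25, 1) mm and the far end at (70, 5) mm in the tray's frame, well inside its walls. The cap did not move when the jaws came away.

**Reacher:** The force rose to +5 N when the sole met the bench at about the height it was picked up from. After opening, the force fell back to about zero. It was laid clear of the tray. I have no picture of it there, because the 200 camera calls were used up.

**Problems and unmeasured points:**
- **Squeeze:** I never measured it. I set it from the jaw gap seen in the image, about 49 mm. The finger opening showed a shift of about 0.1 mm when the tube was met. The tube followed when pulled.
- **Sagging:** During the carry the tube drooped steeply in the jaws. I lowered it while backing off, so the tail touched first and it lay down gently.

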